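# Set the portion stop of the wire cutter to its gauge mark

### The job

Set the portion stop of the wire cutter: with a light fingertip on top of the black knurled wheel, roll it until the stop's black pointer stands in line with the red gauge mark, then press the orange lock lever fully down with a fingertip. Only touch and push: do not pinch the wheel or the lever, do not push the stop plate or the red mark by hand, and leave everything else where it lies. Finish with the hand clear.

Things in the scene. Friction and masses are not known exactly. Their poses are not given: they have to be found in the camera images.
- cutter: wire portion cutter fixed to the table: white board 200 x 350 mm, top 30 mm up; origin under the board's centre, z up. In its frame: wire slot at y -80 mm, grey gear housing at x -30 to 28, y 55 to 160, 91 mm high; rule and red mark at the -x edge. The wire bow, parked upright and fixed, fills x 79 to 190, y -105 to -55 and is 290 mm high
- fence: portion stop: upright steel plate, 125 mm along the cutter's x and 10 mm thick, top 88 mm above the table, that slides along the cutter's y between wire slot and housing on a toothed rack; origin at no special point. It is moved by the wheel only, not by hand
- wheel: black knurled adjuster wheel, 72 mm across, 18 mm wide; origin at its hub, axis level along the cutter's x. Turns by friction under a fingertip (rim drag 1.5 N; 4 to 8 N of press does) and stays where left. Rolling its top towards the cutter's -y (to the wire slot) moves stop and pointer to -y, 10 mm per radian = per 36 mm of rim travel; back likewise. Starts at its end stop, gap fully open; turns 5.2 rad
- wheel_top (a point): highest point of the wheel's rim, 104 mm above the table, in the middle of its width; fixed to the cutter. 18 mm clear between wheel and housing; the housing's top is 13 mm lower
- pointer (a point): tip of the black pointer on the stop, over the rule on the board; moves with the stop along the cutter's y
- mark (a point): tip of the red gauge mark, a small clip on the board's front edge beside the rule, pointing at the pointer; set somewhere 17 to 45 mm further towards the cutter's -y than the pointer at the start. In line means equal y in the cutter's frame
- gauge_mark (a joint): place of the red mark along the rule (m, growing towards the cutter's -y); light enough to be knocked, must not change
- lock_lever (a joint): cam lock lever: 0 = raised 54 degrees (open), 0.95 rad = level, fully down (locked: its cam clamps the rack, so the wheel turns harder). Hinge parallel to the cutter's y at x 0, y 138, 111 mm above the table; the lever is 65 mm long and points to the cutter's +x; stiff, stays where it is left (eases back 0.05 rad at most), about 7 N to press at its orange end
- lever_pad (a point): middle of the upper face of the orange end of the lever, 52 mm from its hinge, 16 mm wide; moves with it (about 157 mm above the table when raised, 117 mm when down)
- timer: red and white kitchen timer, 68 mm across, 36 mm high, loose; origin under its centre; stands in front of the cutter, on the wheel's side
- probe: white thermometer probe, 174 x 22 x 14 mm, loose; origin under its centre; lies along the cutter's front edge
- spoon: measuring spoon, 132 mm long, loose; origin under its centre; lies beside the cutter's end on the wire slot's side

How it is judged:
On the way, in this order (a step that is already met when the one before it is completed fails the run):
1. a fingertip rolls the knurled wheel (contact force between the fingers and wheel above 0.5 N and angular speed of wheel above 0.05 rad/s), for 0.1 s.
2. the pointer stands in line with the red mark, wheel at rest (y of pointer in the frame of mark between -0.002 and 0.002 m and angular speed of wheel below 0.05 rad/s), for 0.2 s.
3. the lock lever is pressed fully down (value of joint lock_lever above 0.75 rad), for 0.2 s.
At the end, for the whole second after the job is handed in: pointer and red mark in line within 2 mm along the rule, lock lever within 0.2 rad of fully down, wheel at rest (all of step 2 and value of joint lock_lever above 0.75 rad); the robot touches nothing.
It fails at once if the wheel or the lever is taken between the fingers (distance between the grasp point and wheel below 0.03 m or distance between the grasp point and lever_pad below 0.008 m).
It fails at once if the wheel is pressed hard (contact force between the fingers and wheel above 40 N).
It fails at once if the stop plate is pushed by hand, or the red mark is shifted (contact force between any of the fingers, the arm and fence above 1 N or distance of mark from where it was at the start of the episode above 0.003 m).
It fails at once if a bystander is moved or lifted (distance of any of timer, probe, spoon from where it was at the start of the episode above 0.015 m).
It also fails if it takes over 72 s, if anything falls off the work surface, if the arm or the gripper's body presses on something with over 40 N, if the wrist force passes 120 N, or if a joint passes its speed limit or range.

### The arm

A 6-joint arm with a two-finger parallel gripper is mounted at the origin on the work surface; the furniture and walls round the work are solid. World frame = base frame: x ahead of the robot, y to its left, z up, the work surface at z = 0. Lengths are in m, angles in rad, forces in N, time in s.
With the tool pointing down it reaches from about 0.35 to 0.775 m from the base axis. Payload 5.5 kg.
Tool frame: the origin (TCP) lies at the very end of the fingers, on their centre line; the grasp point (between the pads) lies 19 mm behind it (grip_point_offset is the distance from the TCP to the grasp point, in m); z points along the fingers, y is the direction in which the jaws open and shut (so a half turn about z gives the same grasp; the last joint's range is limited). The gripper opens to 85 mm and grips with 20 to 120 N. Pads are 22 mm wide; open, the fingers measure 114 mm over their backs; the gripper's body (76 mm by 85 mm) begins 54 mm behind the grasp point. The pads swing forward as they close: fully open they stand 13 mm farther back than shut.
Start: joints at [1.143, 0.313, 0.046, 1.304, 0, 1.431], TCP at [0.163, 0.551, 0.202] pointing down, gripper open.
Joint ranges: [-2.76, 2.76], [-0.86, 1.69], [-1.03, 1.26], [-2.2, 2.34], [-1.47, 1.5], [-3.14, 3.14]. Speed limits (rad/s): [2.57, 2.57, 3.14, 3.14, 3.14, 3.14].

### API

Orientations are given as a unit quaternion [w, x, y, z].
In Python, from workcell import * gives the robot as it stands.
- The arm moves only by the shell command python3 -m crank 'ROWS' [OPENING] [FORCE]. ROWS is a JSON object of lists of equal length, an entry for each row: "travel": the shift along the tool's x, y, z in units of 40 mm (1.0 is 40 mm), a list of three; "turn": the turn about the tool's z in rad. In form: {"travel": [[x, y, z], ...], "turn": [turn, ...]}. A call has 1 to 5 rows; each row is the pose to reach, as a shift and turn from the pose commanded when the call began, along the tool's axes at that moment; what a row does not reach only later rows make up. A row lasts 1/12 s, in which the tool goes at most 41.7 mm and 7.16 degrees, less where a joint would pass 70% of its speed; a pose out of reach is approached as far as the arm can. A call with a gripper value outside its range is refused whole. OPENING is the finger opening in mm, from 0 to 85.4, set as the call begins (- or left out, the last holds). The fingers move at their own pace and stop on an object; FORCE is the grip in N (left out, the last holds). Time passes only in rows, so rows that repeat a pose let the fingers close. It gives the time, the measured TCP pose, the force and the opening at its end, in the units of the state.
- get_state(): the state, without advancing time (a new reading comes with each control period).
- read_camera(name): name is "scene" or "top"; returns a dict with "image" (384x512x3 uint8, red, green, blue), "K" (3x3 intrinsics, pixels), "k1" (the pictures are not rectified: a ray, as slopes to the right and down, at radius r is drawn at 1 + k1 r^2 times it, then the intrinsics apply), "R" (3x3) and "t" (3): a world point X has camera coordinates R X + t. Camera axes: x right, y down, z forward; pixel columns grow to the right and rows downward; lengths in m; the calibration is good to about 2 mm. A picture is of the moment at which its call begins. There is no depth.
- hand_in(): hands the job in, once; it reports no verdict.
The state is a dict: "clock": time; "joint_pos": joint angles; "qvel": joint speeds; "tau": joint torques, N m; "tcp_pos": TCP position; "orientation": TCP orientation; "wrist_force": force on the tool from outside, world axes, zero at the start; "ft_torque": the same for the moment, N m; "finger_gap": finger opening in m.
Only numpy, scipy, OpenCV 4.12 (cv2) and the standard library are available. Lean on these libraries where they do the work, as an engineer would, in place of code of your own. Each camera call takes 0.05 s, during which the arm holds its last target. There are 200 camera calls.

## Working session

There is one attempt and no reset: what is moved stays moved. The work goes in short steps, Python scripts to look and compute and a shell command to move; the robot and the scene stay as the last step left them, time stands still between calls to the robot, and variables do not carry over. Pictures are saved under pics/ and viewed, about 8 in all and at most 12, crops included, and the job is handed in when it is done.

```bash
mkdir -p pics
python3 - <<'E'
from workcell import *
import cv2,json
print(get_state())
for n in("scene","top"):
    c=read_camera(n);cv2.imwrite(f"pics/{n}0.png",c["image"][:,:,::-1])
    print(n,c["K"],c["k1"],c["R"],c["t"])
E
```

```text
{'clock': 0.0, 'joint_pos': array([ 1.14340972e+00,  3.13984504e-01,  4.49819139e-02,  1.30360046e+00,
       -1.05243485e-05,  1.43120408e+00]), 'qvel': array([ 0.00108385, -0.00195517, -0.00162019, -0.00024909,  0.00022514,
       -0.00071041]), 'tau': array([-9.67069104e-05, -4.80627465e+01,  2.98532581e+01,  1.93315884e-02,
        5.88906801e-06,  1.00989152e-05]), 'tcp_pos': array([0.16297943, 0.55083151, 0.20081916]), 'orientation': array([-2.47625204e-04,  1.43401036e-01,  9.89664250e-01, -8.68777169e-04]), 'wrist_force': array([-0.17228327, -0.19823612, -0.17312242]), 'ft_torque': array([ 0.05459301, -0.02574374, -0.04311968]), 'finger_gap': 0.08523831341718355}
scene [[387.63075068   0.         255.85086487]
 [  0.         387.63075068 189.82327327]
 [  0.           0.           1.        ]] -0.055903090724699685 [[-0.77233606 -0.63518779  0.00578635]
 [-0.45811786  0.55067716 -0.6977698 ]
 [ 0.44002845 -0.54156361 -0.7162987 ]] [0.37841463 0.31767515 0.69571017]
top [[374.91397308   0.         256.79275842]
 [  0.         374.91397308 187.83338212]
 [  0.           0.           1.        ]] 0.008176139483614312 [[ 1.04458288e-02 -9.99941141e-01  2.93256424e-03]
 [-9.71162495e-01 -1.08436896e-02 -2.38171834e-01]
 [ 2.38189616e-01 -3.60094208e-04 -9.71218604e-01]] [-0.04087232  0.52804123  0.89221452]
```

View pics/scene0.png

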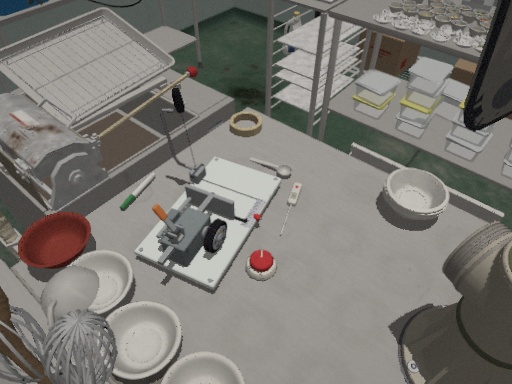

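View pics/top0.png

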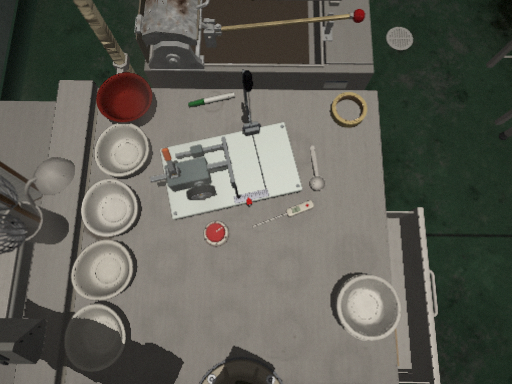

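The scene view shows the cutter around (210,220), with the wheel at (215,236), the red mark at (257,217) and the orange lever at (160,215). In the top view the board spans (160–300, 125–218), with the wheel at (201,191), the mark at (249,202) and the lever at (167,155). I'll zoom in next.

Run:
```python
import cv2
a=cv2.imread("pics/top0.png")[115:225,150:310]
b=cv2.imread("pics/scene0.png")[150:290,130:290]
cv2.imwrite("pics/top0c.png",cv2.resize(a,None,fx=5,fy=5,interpolation=cv2.INTER_CUBIC))
cv2.imwrite("pics/scene0c.png",cv2.resize(b,None,fx=4,fy=4,interpolation=cv2.INTER_CUBIC))
```

```text
(no output)
```

View pics/top0c.png

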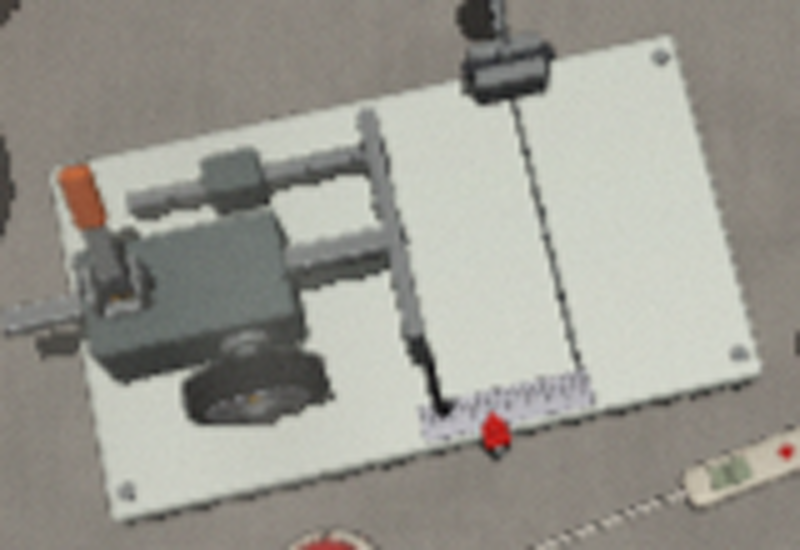

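View pics/scene0c.png

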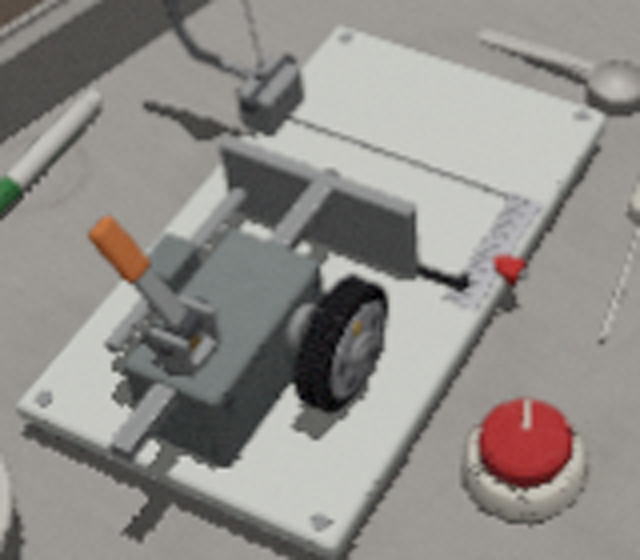

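The crops give the board corners, the pointer tip (top crop 443,408; scene crop 465,283) and the mark tip (top crop 493,413; scene crop 496,260). Next I'll fit the cutter pose.

```bash
cat > h.py <<'E'
import numpy as np, cv2
from scipy.optimize import least_squares
from workcell import *
def proj(c,X):
    p=np.atleast_2d(X)@c["R"].T+c["t"]; s=p[:,:2]/p[:,2:]
    s=s*(1+c["k1"]*(s**2).sum(1,keepdims=True)); return s@np.diag(np.diag(c["K"])[:2])+c["K"][:2,2]
def crop(uv,f,o): return (np.array(uv)+.5)/f-.5+np.array(o)
def w(pose,P):
    x,y,a=pose;P=np.atleast_2d(P).astype(float);c,s=np.cos(a),np.sin(a)
    return np.c_[x+c*P[:,0]-s*P[:,1],y+s*P[:,0]+c*P[:,1],P[:,2]]
def tri(ct,ut,cs,us,x0):
    r=least_squares(lambda X:np.r_[(proj(ct,X)-ut).ravel(),(proj(cs,X)-us).ravel()],x0); return r.x,r.fun
def inv(pose,X):
    x,y,a=pose;d=np.array(X[:2])-[x,y];c,s=np.cos(a),np.sin(a)
    return np.array([c*d[0]+s*d[1],-s*d[0]+c*d[1],X[2]])
E
cat > m.py <<'E'
from h import *
ct,cs=read_camera("top"),read_camera("scene")
P=np.array([[.1,.175,.03],[.1,-.175,.03],[-.1,-.175,.03],[-.1,.175,.03]])
ut=crop([[52,172],[678,37],[761,371],[113,515]],5,[150,115])
us=crop([[20,408],[345,28],[605,118],[338,550]],4,[130,150])
f=lambda q:np.r_[(proj(ct,w(q,P))-ut).ravel(),(proj(cs,w(q,P))-us).ravel()]
r=least_squares(f,[.5,.2,.2]);print(r.x,r.fun.round(1));q=r.x
np.save("pose.npy",q)
T=lambda a,b,x0:tri(ct,crop(a,5,[150,115]),cs,crop(b,4,[130,150]),x0)
for n,a,b in(("pointer",[443,410],[465,283]),("mark",[493,413],[496,260])):
    X,e=T(a,b,w(q,[[-.09,0,.035]])[0]);print(n,X,inv(q,X),e.round(2))
    for z in (.03,.036,.042):
      for c,u in((ct,crop(a,5,[150,115])),(cs,crop(b,4,[130,150]))):
        s=least_squares(lambda xy:(proj(c,[xy[0],xy[1],z])-u).ravel(),X[:2]).x
        print("  z",z,inv(q,[s[0],s[1],z]).round(4))
# wheel: predicted silhouettes
for y in(.09,.1,.107,.115):
    print(y,*[((proj(c,w(q,[[-.057,y,.104],[-.066,y,.068]]))-o)*k).round() for c,o,k in((ct,[150,115],5),(cs,[130,150],4))])
print("leverpad",((proj(ct,w(q,[[.0306,.138,.157]]))-[150,115])*5),((proj(cs,w(q,[[.0306,.138,.157]]))-[130,150])*4))
print("timer",inv(q,[*least_squares(lambda xy:(proj(ct,[*xy,.036])-[215,232]).ravel(),[.4,.1]).x,.036]))
E
python3 m.py
```

```text
[0.58647289 0.03780249 0.23825777] [-1.3 -0.1 -1.1 -0.1  0.7  1.8 -0.6  2.7 -1.2 -1.7 -1.4 -1.8  1.5 -1.9
 -0.5 -0.8]
pointer [0.51106645 0.01270809 0.02947392] [-0.07919878 -0.00658882  0.02947392] [ 0.27  0.58 -0.53 -0.17]
  z 0.03 [-0.0776 -0.0062  0.03  ]
  z 0.03 [-0.0807 -0.0063  0.03  ]
  z 0.036 [-0.079  -0.0062  0.036 ]
  z 0.036 [-0.0831 -0.0019  0.036 ]
  z 0.042 [-0.0803 -0.0062  0.042 ]
  z 0.042 [-0.0854  0.0026  0.042 ]
mark [ 0.51002916 -0.01364489  0.02702945] [-0.08642633 -0.03195254  0.02702945] [ 0.31  0.67 -0.62 -0.2 ]
  z 0.03 [-0.0851 -0.0315  0.03  ]
  z 0.03 [-0.0891 -0.0297  0.03  ]
  z 0.036 [-0.0864 -0.0313  0.036 ]
  z 0.036 [-0.0914 -0.0251  0.036 ]
  z 0.042 [-0.0877 -0.0311  0.042 ]
  z 0.042 [-0.0936 -0.0205  0.042 ]
0.09 [[232. 378.]
 [246. 412.]] [[334. 304.]
 [354. 353.]]
0.1 [[212. 383.]
 [227. 416.]] [[324. 317.]
 [345. 367.]]
0.107 [[197. 386.]
 [213. 419.]] [[317. 327.]
 [338. 377.]]
0.115 [[181. 390.]
 [197. 423.]] [[309. 339.]
 [330. 388.]]
leverpad [[ 78.38588342 197.45341776]] [[118.31144285 241.18941019]]
timer [-0.15599059  0.07126548  0.036     ]
```

```bash
cat > m2.py <<'E'
from h import *
q0=np.load("pose.npy");C=[read_camera("top"),read_camera("scene")]
P=np.array([[.1,.175,.03],[.1,-.175,.03],[-.1,-.175,.03],[-.1,.175,.03]])
U=[]
for c,thr in zip(C,(185,185)):
    im=c["image"];m=((im.min(2)>thr)*255).astype(np.uint8)
    g=np.zeros_like(m);cv2.fillConvexPoly(g,proj(c,w(q0,P*[1.08,1.08,1])).astype(int),255);m&=g
    pts=cv2.findNonZero(m);h=cv2.convexHull(pts);a=cv2.approxPolyN(h,4,ensure_convex=True).reshape(4,2).astype(float)
    p=proj(c,w(q0,P));U.append(np.array([a[np.linalg.norm(a-x,axis=1).argmin()] for x in p]));print(U[-1],(p-U[-1]).round(1).tolist())
f=lambda q:np.r_[(proj(C[0],w(q,P))-U[0]).ravel(),(proj(C[1],w(q,P))-U[1]).ravel()]
r=least_squares(f,q0);q=r.x;print(q,r.fun.round(1))
f2=lambda v:np.r_[(proj(C[0],w(v[:3],P))+v[3:5]-U[0]).ravel(),(proj(C[1],w(v[:3],P))+v[5:7]-U[1]).ravel(),v[3:]*.7]
r=least_squares(f2,np.r_[q,0,0,0,0]);print(r.x,r.fun.round(1));np.save("pose2.npy",r.x)
v=r.x;q=v[:3]
t=np.linspace(0,6.28,90)
B=[np.array([[183,345],[330,425]])/5+[150,115],np.array([[296,275],[388,412]])/4+[130,150]]
def bb(x,y,o):
    R=w(q,np.vstack([np.c_[np.full(90,x+d),y+.036*np.cos(t),.068+.036*np.sin(t)] for d in(-.009,.009)]));out=[]
    for k in(0,1):
        p=proj(C[k],R)+o[2*k:2*k+2];out+=[p.min(0)-B[k][0],p.max(0)-B[k][1]]
    return np.concatenate(out)
for o in(np.zeros(4),v[3:]):
    r=least_squares(lambda s:bb(*s,o),[-.057,.1]);print("wheel",r.x,r.fun.round(1))
X,e=tri(C[0],np.array([253,398])/5+[150,115],C[1],np.array([357,328])/4+[130,150],[.5,.1,.07]);print("hub",X,inv(q,X),e)
E
python3 m2.py
```

```text
[[161. 149.]
 [283. 122.]
 [302. 189.]
 [173. 218.]] [[-2.3, -0.1], [1.1, -0.1], [0.5, 1.6], [-1.4, 2.3]]
[[134. 250.]
 [214. 157.]
 [281. 178.]
 [213. 286.]] [[-0.6, -0.0], [0.5, -2.2], [1.3, -0.7], [0.6, 0.4]]
[0.58810694 0.03771653 0.24092557] [-2.2 -0.5  1.  -0.7  0.6  0.8 -1.2  1.8 -1.  -0.3 -0.1 -2.5  0.7 -1.2
  0.3 -0.1]
[ 0.59057998  0.03584593  0.24091574 -0.22068388  0.48145269  0.18354376
  1.79807903] [-1.7 -0.9  1.4 -1.1  1.   0.4 -0.7  1.3 -0.8  0.4 -0.1 -1.4  0.6 -0.2
  0.2  0.3 -0.2  0.3  0.1  1.3]
wheel [-0.05915808  0.08740248] [-0.8  1.  -0.6  0.8 -1.  -1.7  0.6 -0.7]
wheel [-0.05734309  0.08508751] [-0.3  0.6 -0.1  0.4 -1.  -1.   0.6 -0. ]
hub [0.5042607  0.10401504 0.08127658] [-0.06756177  0.08679547  0.08127658] [ 0.19712535  0.39937306 -0.35126316 -0.11986343]
```

```bash
python3 -m crank '{"travel": [[-0.9,-0.6,0],[-1.7,-1.2,0],[-2.5,-1.8,0],[-3.3,-2.4,0],[-4.1,-3.0,0]], "turn": [-0.11,-0.22,-0.33,-0.44,-0.53]}' 0 20
python3 - <<'E'
from h import *
s=get_state();print(s["tcp_pos"],s["orientation"],s["finger_gap"],s["clock"],s["joint_pos"])
E
```

```text
clock: 0.72
tcp_pos: [0.287, 0.3884, 0.2017]
orientation: [0.0, -0.124, 0.992, 0.0]
wrist_force: [1.1, 0.6, 0.1]
finger_gap: 0.0256
[0.2869582  0.38842785 0.20172471] [ 1.59882958e-04 -1.23873391e-01  9.92298006e-01  1.59342891e-04] 0.025567208647377406 0.7167 [ 7.68056042e-01  1.34727102e-01 -1.82661982e-01  1.25296020e+00
  6.29270091e-05  5.19671256e-01]
```

```bash
cat > go.py <<'E'
from h import *
import sys
from scipy.spatial.transform import Rotation as Ro
q=np.load("pose2.npy")[:3];s=get_state();o=s["orientation"];R=Ro.from_quat([o[1],o[2],o[3],o[0]])
P=[float(a)/1000 for a in sys.argv[1:4]]
print("at(cutter mm)",(inv(q,s["tcp_pos"])*1000).round(1),"go units",(R.inv().apply(w(q,P)[0]-s["tcp_pos"])/.04).round(3),"yaw err",(R.as_matrix()[:2,1]@[np.cos(q[2]),np.sin(q[2])]).round(3),"F",s["wrist_force"].round(2),s["clock"],s["finger_gap"].round(4))
E
python3 go.py -57 90 150
```

```text
Traceback (most recent call last):
  File "go.py", line 6, in <module>
    print("at(cutter mm)",(inv(q,s["tcp_pos"])*1000).round(1),"go units",(R.inv().apply(w(q,P)[0]-s["tcp_pos"])/.04).round(3),"yaw err",(R.as_matrix()[:2,1]@[np.cos(q[2]),np.sin(q[2])]).round(3),"F",s["wrist_force"].round(2),s["clock"],s["finger_gap"].round(4))
                                                                                                                                                                                                                                            ^^^^^^^^^^^^^^^^^^^^^
AttributeError: 'float' object has no attribute 'round'
```

```bash
sed -i 's/s\["finger_gap"\].round(4)/s["finger_gap"]/' go.py; python3 go.py -57 90 150
```

```text
at(cutter mm) [-210.7  414.8  201.7] go units [-3.782 -8.15   1.292] yaw err -0.007 F [1.08 0.63 0.07] 0.7167 0.025567208647377406
```

```bash
python3 -m crank '{"travel": [[-0.4,-0.85,0],[-0.8,-1.7,0],[-1.2,-2.55,0],[-1.6,-3.4,0],[-2.0,-4.25,0]], "turn": [0,0,0,0,0]}' 0 && python3 -m crank '{"travel": [[-0.4,-0.85,0],[-0.8,-1.7,0],[-1.2,-2.55,0],[-1.6,-3.4,0],[-1.78,-3.9,0]], "turn": [0,0,0,0,0]}' && python3 -m crank '{"travel": [[0,0,0.5],[0,0,1.0],[0,0,1.3],[0,0,1.3]], "turn": [0,0,0,0]}'; python3 go.py -57 90 108
python3 - <<'E'
from h import *
for n,(a,b,c,d) in(("top",(115,225,150,310)),("scene",(150,290,130,290))):
    cv2.imwrite(f"pics/{n}1c.png",cv2.resize(read_camera(n)["image"][a:b,c:d,::-1],None,fx=4,fy=4,interpolation=cv2.INTER_CUBIC))
a=[cv2.imread(f"pics/{n}1c.png") for n in("top","scene")]
cv2.imwrite("pics/v1.png",np.vstack(a)[:, :][:600*2]) if 0 else cv2.imwrite("pics/v1.png",cv2.resize(np.hstack([cv2.copyMakeBorder(a[0],0,120,0,0,0),a[1]]),None,fx=.62,fy=.62))
E
```

```text
clock: 1.13
tcp_pos: [0.4057, 0.2423, 0.2019]
orientation: [0.0, -0.121, 0.993, 0.0]
wrist_force: [-0.3, 0.6, 0.6]
finger_gap: 0.0002
clock: 1.55
tcp_pos: [0.5139, 0.1065, 0.2016]
orientation: [0.001, -0.12, 0.993, -0.0]
wrist_force: [0.6, 1.3, 0.6]
finger_gap: -0.0001
clock: 1.88
tcp_pos: [0.5094, 0.109, 0.1468]
orientation: [-0.003, -0.12, 0.993, 0.0]
wrist_force: [-0.1, -0.6, -0.2]
finger_gap: 0.0005
at(cutter mm) [-61.4  90.5 146.8] go units [-0.114 -0.012  0.97 ] yaw err -0.001 F [-0.06 -0.61 -0.18] 1.8833 0.0004975204724391254
```

View pics/v1.png

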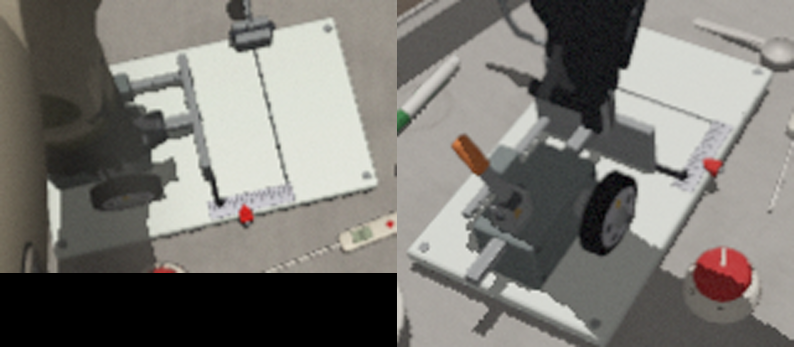

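The arm hides the wheel's far side in the top view. In the scene view the fingertip is at about (207.8,201.6) full px and the pointer and mark are visible in both views. I'll check the fingertip projection.

Run:
```python
from h import *
s=get_state();c=read_camera("scene");p=s["tcp_pos"];print(p,proj(c,p),proj(c,p-[0,0,.043]))
v=np.load("pose2.npy");print(proj(c,w(v[:3],[[-.057,.085,.104],[-.057,.09,.104]]))+v[5:7])
im=c["image"][170:260,180:250,::-1];cv2.imwrite("pics/f.png",cv2.resize(im,None,fx=6,fy=6,interpolation=cv2.INTER_CUBIC))
```

```text
[0.51106252 0.10952243 0.14963102] [[212.196432   210.08524399]] [[213.79658584 224.08715445]]
[[214.30079992 224.37276812]
 [213.07426481 226.08377514]]
```

View pics/f.png

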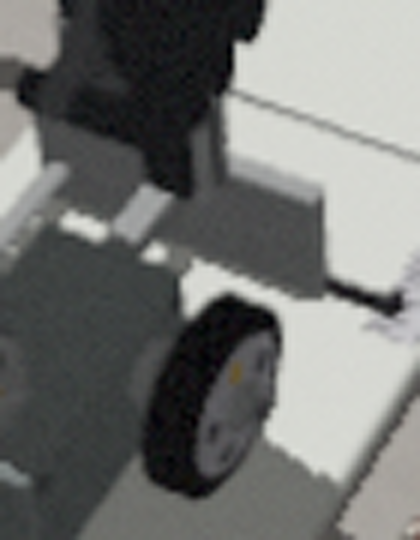

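```bash
python3 -m crank '{"travel": [[-0.1,0.1,0.5],[-0.1,0.2,0.9],[-0.1,0.2,0.95],[-0.1,0.2,0.95]], "turn": [0,0,0,0]}';  python3 go.py -57 98 104;python3 -m crank '{"travel": [[0,0,0],[0,0,0]], "turn": [0,0]}';python3 go.py -57 98 104
```

```text
clock: 2.37
tcp_pos: [0.513, 0.1186, 0.1119]
orientation: [-0.0, -0.121, 0.993, 0.0]
wrist_force: [-1.2, 0.3, 0.7]
finger_gap: -0.0001
at(cutter mm) [-55.6  98.8 111.9] go units [ 0.035 -0.021  0.198] yaw err -0.002 F [-1.18  0.32  0.71] 2.3667 -0.0001377722862455751
clock: 2.53
tcp_pos: [0.5144, 0.1183, 0.1132]
orientation: [0.001, -0.121, 0.993, -0.0]
wrist_force: [-0.0, 0.1, 0.2]
finger_gap: -0.0003
at(cutter mm) [-54.3  98.3 113.2] go units [ 0.067 -0.007  0.23 ] yaw err -0.001 F [-0.05  0.07  0.21] 2.5333 -0.00027838852030503936
```

```bash
python3 -m crank '{"travel": [[0.05,0,0.1],[0.05,0,0.15],[0.05,0,0.15]], "turn": [0,0,0]}' && python3 -m crank '{"travel": [[0,0,0.05],[0,0,0.05]], "turn": [0,0]}';python3 -m crank '{"travel": [[0,0,0.025],[0,0,0.025]], "turn": [0,0]}';python3 go.py -57 98 104
```

```text
clock: 2.78
tcp_pos: [0.5111, 0.1177, 0.1055]
orientation: [-0.0, -0.121, 0.993, 0.0]
wrist_force: [-1.1, 0.1, 0.6]
finger_gap: -0.0001
clock: 2.95
tcp_pos: [0.5113, 0.1177, 0.1034]
orientation: [-0.0, -0.121, 0.993, 0.0]
wrist_force: [0.2, 0.5, 0.4]
finger_gap: 0.0
clock: 3.12
tcp_pos: [0.5114, 0.1178, 0.1025]
orientation: [-0.0, -0.121, 0.993, 0.0]
wrist_force: [0.7, -0.2, -0.1]
finger_gap: -0.0004
at(cutter mm) [-57.4  98.5 102.5] go units [-0.009 -0.012 -0.037] yaw err -0.001 F [ 0.68 -0.23 -0.15] 3.1167 -0.00044365111118226623
```

```bash
for i in 1; do python3 -m crank '{"travel": [[0,0,0.025],[0,0,0.025]], "turn": [0,0]}';python3 -m crank '{"travel": [[0,0,0.025],[0,0,0.025]], "turn": [0,0]}'; done;python3 go.py -57 98 104
```

```text
clock: 3.28
tcp_pos: [0.5114, 0.1178, 0.1015]
orientation: [-0.0, -0.121, 0.993, 0.0]
wrist_force: [0.2, 0.3, 0.5]
finger_gap: -0.0002
clock: 3.45
tcp_pos: [0.5114, 0.1178, 0.1005]
orientation: [-0.0, -0.121, 0.993, 0.0]
wrist_force: [-0.1, -0.1, -0.2]
finger_gap: 0.0
at(cutter mm) [-57.4  98.5 100.5] go units [-0.009 -0.012 -0.086] yaw err -0.001 F [-0.07 -0.14 -0.19] 3.45 2.9847647589311325e-05
```

Run:
```python
from h import *
o=[]
for n,(a,b,c,d) in(("top",(150,210,170,240)),("scene",(180,250,180,250))):
    o.append(cv2.resize(read_camera(n)["image"][a:b,c:d,::-1],(400,400),interpolation=cv2.INTER_CUBIC))
s=get_state();c=read_camera("scene");print(proj(c,s["tcp_pos"]))
cv2.imwrite("pics/v2.png",np.hstack(o))
```

```text
[[211.06632656 228.33051644]]
```

View pics/v2.png

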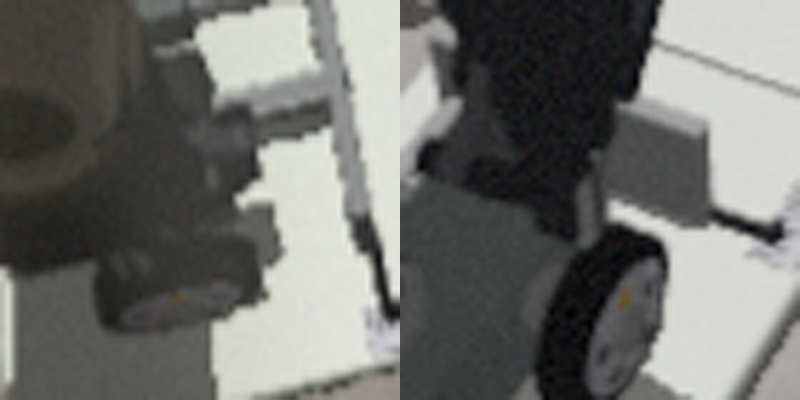

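The views are ambiguous: the fingertip is at scene px (211.5,222), and a grey tip may be at top px (216,185). I'll compare both with the projections.

Run:
```python
from h import *
s=get_state();c=read_camera("top");d=read_camera("scene");p=s["tcp_pos"]
print("tcp top",proj(c,p),"10mm up",proj(c,p+[0,0,.03]))
print("tri",tri(c,np.array([215,184.5]),d,np.array([211.5,222]),p), p)
v=np.load("pose2.npy");P=[[-.057,.085,.104],[-.03,.055,.091],[-.03,.16,.091],[.028,.055,.091],[.028,.16,.091]]
print(proj(c,w(v[:3],P))+v[3:5]);print(proj(d,w(v[:3],P))+v[5:7])
im=c["image"][140:215,150:240,::-1];im=np.clip(im.astype(float)*2.2,0,255).astype(np.uint8)
im2=d["image"][185:260,170:260,::-1];im2=np.clip(im2.astype(float)*2.2,0,255).astype(np.uint8)
cv2.imwrite("pics/v3.png",np.hstack([cv2.resize(i,(400,333),interpolation=cv2.INTER_CUBIC) for i in(im,im2)]))
```

```text
tcp top [[194.15126676 190.32255358]] 10mm up [[192.12995324 187.38369546]]
tri (array([0.54662543, 0.07704943, 0.052267  ]), array([-1.44952336, -2.88159874,  2.6041122 ,  0.9014576 ])) [0.51144564 0.11781581 0.10070627]
[[199.13426885 189.1515163 ]
 [209.63266149 177.46640656]
 [168.01473503 186.77547962]
 [205.05121744 155.91794689]
 [163.99234672 164.95098449]]
[[214.30079992 224.37276812]
 [210.77224735 214.17880458]
 [183.88790298 250.41757819]
 [187.78180082 205.36839426]
 [159.64281565 240.03131568]]
```

View pics/v3.png

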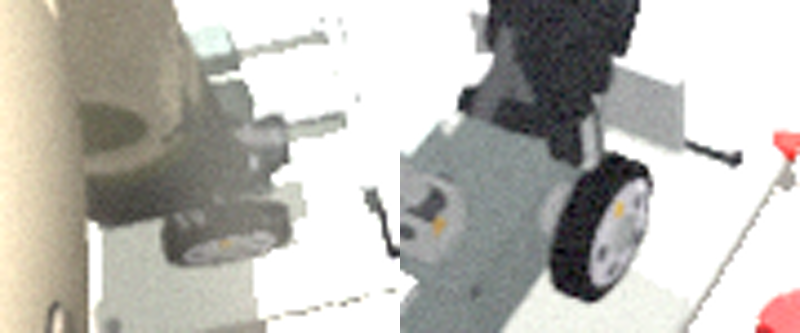

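The fingertip appears about 7 px (roughly 20 mm) higher in the scene picture than its projection, and there is no contact yet. I'll centre over the wheel and descend using the force reading.

```bash
python3 -m crank '{"travel": [[0,0,-0.12],[0,-0.3,-0.12],[0,-0.3,-0.12],[0,-0.3,-0.1],[0,-0.3,-0.1]], "turn": [0,0,0,0,0]}';python3 -m crank '{"travel": [[0,0,0.03],[0,0,0.05],[0,0,0.05]], "turn": [0,0,0]}';python3 -m crank '{"travel": [[0,0,0.03],[0,0,0.03]], "turn": [0,0]}';python3 go.py -57 86 100
```

```text
clock: 4.12
tcp_pos: [0.5143, 0.1058, 0.1046]
orientation: [-0.0, -0.12, 0.993, 0.0]
wrist_force: [0.4, -0.1, -0.2]
finger_gap: -0.0
clock: 4.37
tcp_pos: [0.514, 0.1063, 0.1024]
orientation: [-0.0, -0.121, 0.993, 0.0]
wrist_force: [0.2, -0.1, -0.9]
finger_gap: 0.0005
clock: 4.53
tcp_pos: [0.5141, 0.1063, 0.1012]
orientation: [-0.0, -0.121, 0.993, 0.0]
wrist_force: [0.7, 0.1, -0.3]
finger_gap: 0.0001
at(cutter mm) [-57.5  86.6 101.2] go units [-0.011 -0.015  0.031] yaw err -0.001 F [ 0.7   0.15 -0.32] 4.5333 9.097915703138515e-05
```

```bash
for i in 1; do python3 -m crank '{"travel": [[0,0,0.05],[0,0,0.05]], "turn": [0,0]}';python3 -m crank '{"travel": [[0,0,0.05],[0,0,0.05]], "turn": [0,0]}'; done;python3 - <<'E'
from h import *
o=[]
s=get_state()
for n,(a,b,c,d) in(("top",(150,210,170,240)),("scene",(185,255,180,250))):
    C=read_camera(n);p=proj(C,s["tcp_pos"])[0];print(n,p)
    im=np.clip(C["image"][a:b,c:d,::-1].astype(float)*1.8,0,255).astype(np.uint8)
    o.append(cv2.resize(im,(400,400),interpolation=cv2.INTER_CUBIC))
cv2.imwrite("pics/v4.png",np.hstack(o))
E
```

```text
clock: 4.7
tcp_pos: [0.5141, 0.1062, 0.0991]
orientation: [-0.0, -0.121, 0.993, 0.0]
wrist_force: [-1.2, 0.2, 0.1]
finger_gap: 0.0005
clock: 4.87
tcp_pos: [0.5141, 0.1062, 0.0971]
orientation: [-0.0, -0.121, 0.993, 0.0]
wrist_force: [0.1, -0.5, -0.5]
finger_gap: -0.0001
top [199.18156578 189.66720191]
scene [214.19622271 225.31648151]
```

View pics/v4.png

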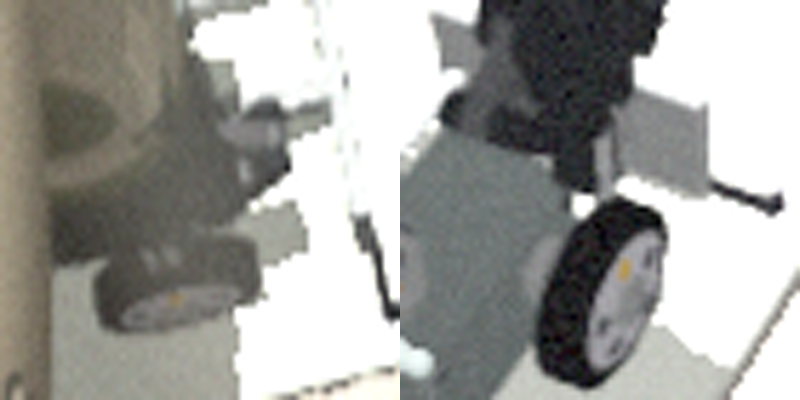

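The tip is now at scene px (215,219), just above the wheel top, and at top px (199,188.5), where the projection puts it horizontally. The true tip is therefore higher than the reported TCP. I'll continue down carefully.

```bash
python3 -m crank '{"travel": [[0,0,0.05],[0,0,0.05]], "turn": [0,0]}';python3 -m crank '{"travel": [[0,0,0.05],[0,0,0.05]], "turn": [0,0]}';python3 -m crank '{"travel": [[0,0,0.04],[0,0,0.04]], "turn": [0,0]}'
```

```text
clock: 5.13
tcp_pos: [0.5142, 0.1061, 0.0952]
orientation: [-0.0, -0.121, 0.993, 0.0]
wrist_force: [0.3, 0.1, 0.6]
finger_gap: -0.0001
clock: 5.3
tcp_pos: [0.5141, 0.1061, 0.0932]
orientation: [-0.0, -0.121, 0.993, 0.0]
wrist_force: [0.3, 0.2, 0.8]
finger_gap: -0.0002
clock: 5.47
tcp_pos: [0.5141, 0.1061, 0.0916]
orientation: [-0.0, -0.121, 0.993, 0.0]
wrist_force: [0.3, -0.9, 0.1]
finger_gap: -0.0002
```

```bash
python3 -m crank '{"travel": [[0,0,0.03],[0,0,0.03]], "turn": [0,0]}';python3 -m crank '{"travel": [[0,0,0.03],[0,0,0.03]], "turn": [0,0]}';python3 -m crank '{"travel": [[0,0,0.03],[0,0,0.03]], "turn": [0,0]}'
python3 - <<'E'
from h import *
o=[]
s=get_state()
for n,(a,b,c,d) in(("top",(150,210,170,240)),("scene",(185,255,180,250))):
    C=read_camera(n);p=proj(C,s["tcp_pos"])[0];print(n,p)
    im=np.clip(C["image"][a:b,c:d,::-1].astype(float)*1.8,0,255).astype(np.uint8)
    o.append(cv2.resize(im,(400,400),interpolation=cv2.INTER_CUBIC))
cv2.imwrite("pics/v5.png",np.hstack(o))
E
```

```text
clock: 5.63
tcp_pos: [0.5142, 0.1061, 0.0905]
orientation: [-0.0, -0.121, 0.993, 0.0]
wrist_force: [0.3, 0.2, 0.2]
finger_gap: 0.0002
clock: 5.8
tcp_pos: [0.5142, 0.1061, 0.0893]
orientation: [-0.0, -0.121, 0.993, 0.0]
wrist_force: [0.3, 0.5, -0.4]
finger_gap: -0.0001
clock: 5.97
tcp_pos: [0.5142, 0.1062, 0.0881]
orientation: [-0.0, -0.121, 0.993, 0.0]
wrist_force: [0.0, 0.5, 0.1]
finger_gap: 0.0003
top [199.72831234 190.47007239]
scene [214.4757948  228.03595198]
```

View pics/v5.png

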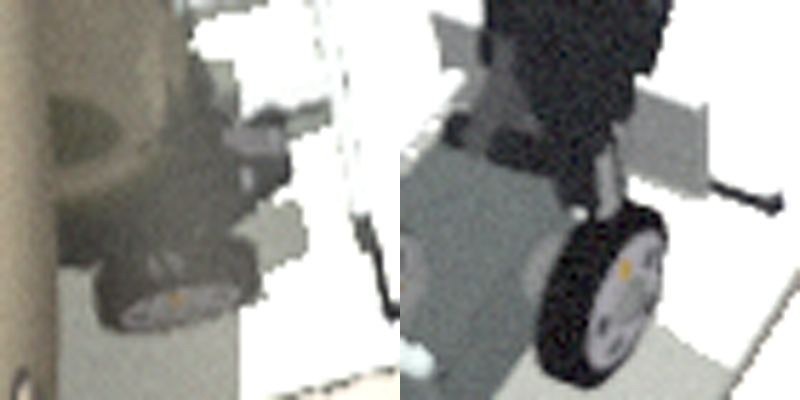

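The tip now overlaps the tread top at scene px (216,223), so contact is close.

```bash
python3 -m crank '{"travel": [[0,0,0.02],[0,0,0.02]], "turn": [0,0]}';python3 -m crank '{"travel": [[0,0,0.02],[0,0,0.02]], "turn": [0,0]}'
```

```text
clock: 6.23
tcp_pos: [0.5143, 0.1061, 0.0874]
orientation: [-0.0, -0.121, 0.993, 0.0]
wrist_force: [0.2, 0.3, 0.3]
finger_gap: 0.0
clock: 6.4
tcp_pos: [0.5143, 0.1062, 0.0866]
orientation: [-0.0, -0.121, 0.993, 0.0]
wrist_force: [0.1, 0.3, -0.3]
finger_gap: 0.0006
```

```bash
python3 -m crank '{"travel": [[0,0,0.02],[0,0,0.02]], "turn": [0,0]}'
```

```text
clock: 6.57
tcp_pos: [0.5143, 0.1062, 0.0858]
orientation: [-0.0, -0.121, 0.993, 0.0]
wrist_force: [0.0, 0.9, 0.0]
finger_gap: -0.0
```

```bash
python3 -m crank '{"travel": [[0,0,0.025],[0,0,0.025]], "turn": [0,0]}';python3 -m crank '{"travel": [[0,0,0.025],[0,0,0.025]], "turn": [0,0]}'
```

```text
clock: 6.73
tcp_pos: [0.5142, 0.1062, 0.0847]
orientation: [-0.0, -0.121, 0.993, 0.0]
wrist_force: [-0.3, -0.1, 0.2]
finger_gap: 0.0004
clock: 6.9
tcp_pos: [0.5142, 0.1062, 0.0837]
orientation: [-0.0, -0.121, 0.993, 0.0]
wrist_force: [-0.3, 0.2, 0.8]
finger_gap: -0.0001
```

Run:
```python
from h import *
o=[];s=get_state();print(s["tcp_pos"],s["wrist_force"],s["tau"])
C=read_camera("scene");im=np.clip(C["image"][185:255,175:255,::-1].astype(float)*2.5,0,255).astype(np.uint8)
cv2.imwrite("pics/v6.png",cv2.resize(im,None,fx=8,fy=8,interpolation=cv2.INTER_CUBIC))
```

```text
[0.51421457 0.10616994 0.08371707] [-0.25976645  0.2397192   0.76740709] [-4.22699988e-03 -4.38872838e+01  2.73514634e+01 -4.72807337e-02
  1.91429981e-04  3.58711034e-06]
```

View pics/v6.png

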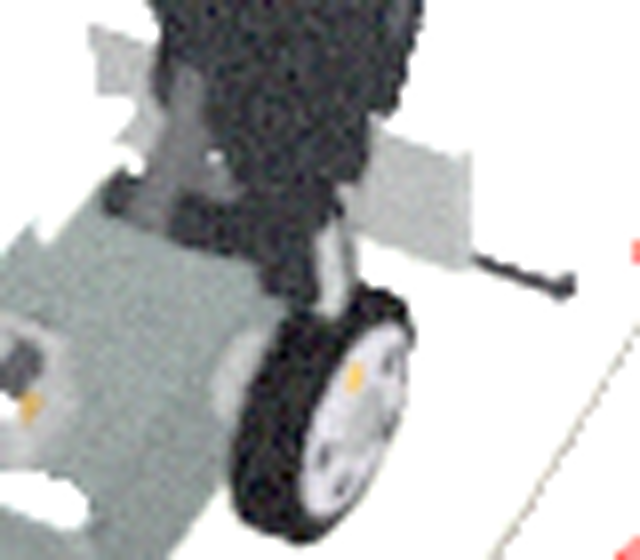

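The scene view shows the fingertip centred over the tread at about (216,224) px, essentially at the wheel top. I'll step down finely.

```bash
python3 -m crank '{"travel": [[0,0,0.02],[0,0,0.02]], "turn": [0,0]}';python3 -m crank '{"travel": [[0,0,0.02],[0,0,0.02]], "turn": [0,0]}'; python3 -m crank '{"travel": [[0,0,0.01],[0,0,0.01]], "turn": [0,0]}'; python3 -c "
from workcell import *
s=get_state();print(s['tcp_pos'],s['wrist_force'],s['tau'])"
```

```text
clock: 7.12
tcp_pos: [0.5142, 0.1062, 0.083]
orientation: [-0.0, -0.121, 0.993, 0.0]
wrist_force: [0.2, 0.3, 0.5]
finger_gap: -0.0
clock: 7.28
tcp_pos: [0.5142, 0.1062, 0.0822]
orientation: [-0.0, -0.121, 0.993, 0.0]
wrist_force: [0.4, 0.0, -0.6]
finger_gap: 0.0
clock: 7.45
tcp_pos: [0.5143, 0.1062, 0.0818]
orientation: [-0.0, -0.121, 0.993, 0.0]
wrist_force: [0.4, 0.3, -0.2]
finger_gap: -0.0001
[0.51428729 0.1061721  0.08184871] [ 0.4030452   0.30495905 -0.2293235 ] [-2.95229358e-03 -4.38458061e+01  2.72171062e+01 -1.84603874e-02
 -1.41050091e-04  2.39834499e-06]
```

```bash
python3 -m crank '{"travel": [[0,0,0.01],[0,0,0.01],[0,0,0.02],[0,0,0.02]], "turn": [0,0,0,0]}'; python3 -m crank '{"travel": [[0,0,0.015],[0,0,0.015],[0,0,0.015]], "turn": [0,0,0]}'; python3 -c "
from workcell import *
s=get_state();print(s['tcp_pos'],s['wrist_force'],s['tau'])"
```

```text
clock: 7.78
tcp_pos: [0.5143, 0.1062, 0.081]
orientation: [-0.0, -0.121, 0.993, 0.0]
wrist_force: [-0.4, -1.2, -0.1]
finger_gap: 0.0002
clock: 8.03
tcp_pos: [0.5143, 0.1062, 0.0805]
orientation: [-0.0, -0.121, 0.993, 0.0]
wrist_force: [-0.1, -0.2, 0.1]
finger_gap: -0.0001
[0.51427856 0.10615347 0.08045784] [-0.05389785 -0.161844    0.09068296] [-1.89374739e-03 -4.38244486e+01  2.71296877e+01 -5.65790120e-03
 -1.03432521e-04  1.04111248e-06]
```

Run:
```python
from h import *
a=cv2.imread("pics/scene0.png").mean(2).astype(int);C=read_camera("scene");b=C["image"].mean(2).astype(int)
print("cols 205..226")
for r in range(212,234): print(r," ".join(f"{v:3d}" for v in a[r,205:227]),"|"," ".join(f"{v:3d}" for v in b[r,205:227]))
```

```text
cols 205..226
212 196 199 157  98  99  97  96  94  85  76  73  68  68  64  68  66  66  67  66  64  65  66 |  28  26  27  26  21  11  23  25  25  25  25  27  35  65  70  71  75  75  72  75  73  76
213 158 153 123  99 100  99  99 159 142  93  90  87  78  70  70  61  67  64  69  63  64  66 |  29  14  17  21  24  22  26  28  20  24  27  50  49  58  65  70  75  75  77  75  73  73
214 128 123 109 103  97  99  99 175 187 181 180 143  91  93  86  78  69  68  67  68  68  65 |  26  24  25  22  32  24  14  21  22  32  45  66  60  63  62  79  73  75  77  76  77  76
215 127 126 124 117 105  97 160 193 198 198 199 189 182 144  97  93  83  74  74  69  63  69 |  24  22  27  22  22  19  22  20  30  53  73  77  62  50  74  97  98  84  77  74  76  74
216 127 123 124 120  99 158 192 197 197 198 198 199 198 187 181 182 144  92  93  88  74  68 |  26  25  24  22  22  23  22  20  17  50  78  81  57  46  73 173 158 105 103  95  84  73
217 127 126 120 101  73 171 198 197 198 197 199 198 199 198 198 199 189 181 143  98  94  85 |  23  27  20  30  22  23  20  28  26  45  77  82  69  59  67 188 203 196 156 110 10
[... 2217 characters left out ...]
  32  26  23  34  30  26  77 111 106  94  93  84  52  75  67 132 |  77  69  43  17  15   4  18  21  20  28  14  14  39  77  85  88  91  79  53  74  70 144
231  94  70  48  30  34  24  24  18  25  31  27  43 101 117  94  88  91  81  61  79  66 137 |  76  55  30  22   8  21   3  22  23  18  21  28  73  84  71  85  90  75  62  76  68 152
232  80  65  25  17  27  29  24  23  29  20  19  95 106  96  84  86  94  89  77  85  58 163 |  72  50  14  20  16  16  14  17  12   7  16  57  84  86  77  88  92  87  85  88  59 177
233  63  46  26  19  29  18  22  40  32  23  18 102 107  83  83 109 118 105  85  89  79 172 |  57  28  10  11  16  21  13  16  12  21  28  74  90  84  78  83  75  81  84  89  83 188
```

Run:
```python
from h import *
from scipy.spatial.transform import Rotation as Ro
s=get_state();o=s["orientation"];R=Ro.from_quat([o[1],o[2],o[3],o[0]]);C=read_camera("scene");b=C["image"].mean(2).astype(int)
for d in(0,.022,.030):
    for nm,hx,hy,z in(("tip",.011,.012,0),("body76x85",.038,.0425,-.073),("body85x76",.0425,.038,-.073)):
        print(d,nm,[proj(C,s["tcp_pos"]+[0,0,d]+R.apply([sx*hx,sy*hy,z]))[0].round().astype(int).tolist() for sx,sy in((1,1),(1,-1),(-1,-1),(-1,1))])
print("bias to add (0.2,1.8); cols 180..239")
for r in range(150,227,1): print(r,"".join("#" if v<45 else "+" if v<95 else "." for v in b[r,180:240]))
```

```text
0 tip [[216, 236], [222, 228], [213, 224], [207, 233]]
0 body76x85 [[218, 229], [239, 199], [206, 187], [184, 215]]
0 body85x76 [[222, 228], [240, 201], [203, 188], [183, 213]]
0.022 tip [[216, 230], [222, 221], [212, 218], [206, 226]]
0.022 body76x85 [[218, 222], [239, 191], [205, 179], [182, 208]]
0.022 body85x76 [[221, 221], [240, 193], [202, 180], [181, 205]]
0.03 tip [[215, 227], [221, 219], [212, 215], [206, 223]]
0.03 body76x85 [[217, 219], [239, 188], [205, 176], [182, 205]]
0.03 body85x76 [[221, 218], [240, 191], [202, 177], [181, 203]]
bias to add (0.2,1.8); cols 180..239
150 ++..++++++++++++++++++++++++++++++++++++#+#++##.............
151 ....+#+##++++++++++++++++++++++++++++++++###+##.............
152 .....+##+#++++++++++++++++++++++++++++++++#####+............
153 .....++++++++++++++++++++++++++++++#++##+#######............
154 .....+##+#+#+++##+++++++++++#++#+###++#+###+####............
155 ......#+##++++++++##+++++++++++++#++++++#####+##+...........
156 ......##+#+#+#+#+++++++#+#+++++++++#+#+#########+...........
157 ......##+###++##++++#+++#+##++++#++++#+#+##++###+...
[... 3793 characters left out ...]
+++++++#################++++++.....++++++++++.....
217 ++++++++++++++++++++###############+++++.......++++++++#+...
218 +++++++++++++++++++++++++#########++++++..........++++++###+
219 +++++++++++++++++++++++++++########+++++................++##
220 +++++++++++++++++++++++++++########++++++..................+
221 +++++++++++++++++++++++++++########+++++####................
222 ++++++++++++++++++++++++++++#######++++######+..............
223 ++++++++++++++++++++++++++++++#####++++#######..............
224 +++++++++++++++++++++++++++++++####+++########+.............
225 ++++++++++++++++++++++++++++++#####++######++#+.............
226 +++++++++++++++++++++++++++++############+++++#.............
```

Run:
```python
from h import *
c=read_camera("top");d=read_camera("scene");s=get_state();v=np.load("pose2.npy")
im=c["image"].mean(2).astype(int)
print("cols 185..216")
for r in range(174,200): print(r," ".join(f"{x:3d}" for x in im[r,185:217]))
for ut in([197.5,189.5],[199.5,189.5],[199.5,191]):
  for us in([214.5,225.3],[216.5,225]):
    X,e=tri(c,np.array(ut)-v[3:5],d,np.array(us)-v[5:7],s["tcp_pos"]);print(ut,us,X.round(4),(inv(v,X) if 0 else inv(v[:3],X)).round(4),e.round(1))
print(s["tcp_pos"],s["clock"])
```

```text
cols 185..216
174  45  45  47  53  57  60  62  66  73  65  61  63  61  61  53  55  56  52  53  53  51  52  50  51  52  50  53  57  63  59  58  57
175  49  52  59  59  62  67  66  68  69  69  60  61  56  55  56  55  54  55  55  54  56  50  50  52  53  52  49  53  54  52  51  46
176  55  57  61  62  66  65  67  63  65  62  57  55  55  55  55  55  55  55  51  54  53  51  51  51  54  52  53  57  73  61  49  45
177  61  60  64  67  67  60  67  63  61  55  57  56  56  56  53  55  56  52  54  55  55  54  50  50  49  49  51  62  84  68  48  49
178  64  61  63  62  66  58  60  54  51  52  56  56  51  53  52  53  52  51  53  54  54  54  53  52  52  53  47  57  88  71  52  44
179  62  60  56  56  52  55  50  51  50  54  54  52  49  50  52  52  51  54  53  54  54  54  52  48  52  51  49  52  65  58  50  40
180  54  51  45  49  50  47  51  52  51  51  50  51  54  52  53  55  55  55  52  54  53  55  54  51  52  50  51  54  52  45  46  42
181  44  43  44  46  47  47  49  51  48  48  50  50  50  52  53  55  53  52  52  55  54  53  53  51  52  53  53  50  50  45  56  75
182  42  46  41  38  43  47  4
[... 2279 characters left out ...]
76  81  83  84  87  90  94  91  91  93  93  93 187 209 211 210 209
[197.5, 189.5] [214.5, 225.3] [0.5124 0.1078 0.1062] [-0.0588  0.0885  0.1062] [ 0.2  0.4 -0.4 -0.1]
[197.5, 189.5] [216.5, 225] [0.5099 0.1064 0.1086] [-0.0615  0.0877  0.1086] [ 0.6  1.2 -1.1 -0.4]
[199.5, 189.5] [214.5, 225.3] [0.515  0.1044 0.1006] [-0.0571  0.0846  0.1006] [-0. -0.  0.  0.]
[199.5, 189.5] [216.5, 225] [0.5124 0.103  0.103 ] [-0.0599  0.0839  0.103 ] [ 0.4  0.8 -0.7 -0.2]
[199.5, 191] [214.5, 225.3] [0.5126 0.1049 0.1023] [-0.0593  0.0857  0.1023] [-0.4 -0.7  0.7  0.2]
[199.5, 191] [216.5, 225] [0.51   0.1035 0.1047] [-0.0621  0.0849  0.1047] [ 0.   0.1 -0.  -0. ]
[0.51432211 0.10616133 0.08049676] 8.2333
```

Triangulating the two pad strips gives a tip at cutter (-60, 86, ~103.5 mm). That matches the reported position laterally, but the height reading is about 23 mm low. Contact should be within a few mm, so I'll keep stepping.

```bash
python3 -m crank '{"travel": [[0,0,0.02],[0,0,0.02]], "turn": [0,0]}'; python3 -m crank '{"travel": [[0,0,0.02],[0,0,0.02]], "turn": [0,0]}'
```

```text
clock: 8.4
tcp_pos: [0.5142, 0.1061, 0.0796]
orientation: [-0.0, -0.121, 0.993, 0.0]
wrist_force: [-0.5, -0.4, -0.4]
finger_gap: -0.0003
clock: 8.57
tcp_pos: [0.5142, 0.1062, 0.0788]
orientation: [-0.0, -0.121, 0.993, 0.0]
wrist_force: [0.6, -0.7, 0.1]
finger_gap: 0.0
```

```bash
python3 -m crank '{"travel": [[0,0,0.02],[0,0,0.02]], "turn": [0,0]}'; python3 -m crank '{"travel": [[0,0,0.02],[0,0,0.02]], "turn": [0,0]}'; python3 -m crank '{"travel": [[0,0,0.02],[0,0,0.02]], "turn": [0,0]}'
```

```text
clock: 8.73
tcp_pos: [0.5142, 0.1062, 0.0779]
orientation: [-0.0, -0.121, 0.993, 0.0]
wrist_force: [-0.1, 0.6, -0.4]
finger_gap: -0.0003
clock: 8.9
tcp_pos: [0.5142, 0.1062, 0.0771]
orientation: [-0.0, -0.121, 0.993, 0.0]
wrist_force: [0.6, -0.2, 0.7]
finger_gap: -0.0003
clock: 9.07
tcp_pos: [0.5142, 0.1062, 0.0764]
orientation: [-0.0, -0.121, 0.993, 0.0]
wrist_force: [0.1, -0.2, 0.3]
finger_gap: 0.0002
```

```bash
python3 -m crank '{"travel": [[0,0,0.02],[0,0,0.02]], "turn": [0,0]}'; python3 -m crank '{"travel": [[0,0,0.02],[0,0,0.02]], "turn": [0,0]}'; python3 -m crank '{"travel": [[0,0,0.02],[0,0,0.02]], "turn": [0,0]}';  python3 -m crank '{"travel": [[0,0,0.02],[0,0,0.02]], "turn": [0,0]}'
```

```text
clock: 9.23
tcp_pos: [0.5143, 0.1061, 0.0756]
orientation: [-0.0, -0.121, 0.993, 0.0]
wrist_force: [-0.3, 0.2, 0.8]
finger_gap: 0.0003
clock: 9.4
tcp_pos: [0.5142, 0.1061, 0.0747]
orientation: [-0.0, -0.121, 0.993, 0.0]
wrist_force: [1.0, -0.1, 0.4]
finger_gap: -0.0001
clock: 9.57
tcp_pos: [0.5144, 0.1061, 0.0744]
orientation: [0.0, -0.121, 0.993, 0.0]
wrist_force: [-0.0, 0.6, 1.0]
finger_gap: 0.0001
clock: 9.73
tcp_pos: [0.5145, 0.1061, 0.0743]
orientation: [0.0, -0.121, 0.993, -0.0]
wrist_force: [-2.5, -0.2, 8.0]
finger_gap: 0.0001
```

Contact came at reported z = 74.4 mm, with an 8 N press. I'll try a short first roll toward -y.

```bash
python3 -m crank '{"travel": [[0,-0.05,0],[0,-0.1,0],[0,-0.15,0],[0,-0.2,0],[0,-0.2,0]], "turn": [0,0,0,0,0]}'; python3 go.py -57 86 74
cat > meas.py <<'E'
from h import *
v=np.load("pose2.npy");q=v[:3]
def run(save=None):
    out=[]
    for n,o in(("top",v[3:5]),("scene",v[5:7])):
        C=read_camera(n);im=C["image"].astype(int)
        # rectify board strip (z=.032) x -110..-60, y -70..20 at 0.25mm
        xs=np.arange(-.112,-.055,.00025);ys=np.arange(.02,-.07,-.00025);X,Y=np.meshgrid(xs,ys,indexing="ij")
        W=w(q,np.c_[X.ravel(),Y.ravel(),np.full(X.size,.032)]);uv=(proj(C,W)+o).astype(np.float32).reshape(*X.shape,2)
        r=cv2.remap(C["image"],uv[...,0],uv[...,1],cv2.INTER_CUBIC).astype(int)
        red=(r[...,0]-r[...,1:].max(2)).clip(0);red[red<60]=0
        m=(xs>-.100)[:,None]; 
        my=(red*Y).sum()/red.sum();mx=(red*X).sum()/red.sum()
        dk=(90-r.max(2)).clip(0);band=((xs>-.082)&(xs<-.068))[:,None]
        d=dk*band; py=(d*Y).sum()/d.sum() if d.sum() else np.nan
        rows=[]
        for a in np.arange(-.084,-.06,.004):
            b=dk*((xs>=a)&(xs<a+.004))[:,None];rows.append(round((b*Y).sum()/b.sum()*1000,1) if b.sum()>300 else None)
        print(n,"mark y",round(my*1000,2),"x",round(mx*1000,1),"pointer y by x",rows)
        if save: cv2.imwrite(f"pics/{save}_{n}.png",cv2.resize(r[...,::-1].astype(np.uint8),None,fx=2,fy=2))
import sys
run(sys.argv[1] if len(sys.argv)>1 else None)
E
python3 meas.py r0
```

```text
clock: 10.15
tcp_pos: [0.5164, 0.0982, 0.0739]
orientation: [0.0, -0.121, 0.993, -0.0]
wrist_force: [-1.4, -0.8, 5.9]
finger_gap: -0.0003
at(cutter mm) [-57.1  78.2  73.9] go units [-0.004  0.195 -0.001] yaw err -0.001 F [-1.4  -0.85  5.91] 10.15 -0.0003201965001678105
top mark y -27.99 x -98.2 pointer y by x [np.float64(-6.0), np.float64(-5.9), np.float64(-4.7), np.float64(-4.6), np.float64(-4.4), np.float64(-4.4), np.float64(-4.4)]
scene mark y -28.76 x -99.4 pointer y by x [np.float64(-7.3), np.float64(-7.9), np.float64(-5.8), np.float64(-6.0), np.float64(-6.0), np.float64(-6.2), np.float64(-5.7)]
```

```bash
python3 -m crank '{"travel": [[0,-0.05,0],[0,-0.1,0],[0,-0.15,0.005],[0,-0.2,0.01],[0,-0.2,0.01]], "turn": [0,0,0,0,0]}'; python3 meas.py
```

```text
clock: 10.67
tcp_pos: [0.5182, 0.0902, 0.0725]
orientation: [-0.0, -0.121, 0.993, -0.0]
wrist_force: [0.3, 0.4, 0.4]
finger_gap: 0.0003
top mark y -27.98 x -98.2 pointer y by x [np.float64(-7.8), np.float64(-6.9), np.float64(-5.4), np.float64(-5.2), np.float64(-5.2), np.float64(-5.1), np.float64(-5.2)]
scene mark y -28.76 x -99.4 pointer y by x [np.float64(-8.0), np.float64(-8.0), np.float64(-6.8), np.float64(-6.9), np.float64(-7.2), np.float64(-6.8), np.float64(-7.0)]
```

```bash
python3 -m crank '{"travel": [[0,0,-0.15],[0,0.67,-0.15],[0,0.67,-0.15],[0,0.67,-0.05],[0,0.67,-0.01]], "turn": [0,0,0,0,0]}'; python3 -m crank '{"travel": [[0,0,0],[0,-0.1,0],[0,-0.2,0],[0,-0.3,0]], "turn": [0,0,0,0]}';python3 -m crank '{"travel": [[0,-0.1,0],[0,-0.2,0],[0,-0.2,0]], "turn": [0,0,0]}'; python3 meas.py
```

```text
clock: 11.18
tcp_pos: [0.5123, 0.1169, 0.0739]
orientation: [0.001, -0.121, 0.993, 0.0]
wrist_force: [-5.3, 0.9, 18.3]
finger_gap: -0.0001
clock: 11.52
tcp_pos: [0.5152, 0.1046, 0.0743]
orientation: [0.001, -0.121, 0.993, 0.0]
wrist_force: [-1.8, 0.3, 8.9]
finger_gap: 0.0002
clock: 11.77
tcp_pos: [0.5171, 0.0961, 0.0736]
orientation: [0.0, -0.12, 0.993, -0.0]
wrist_force: [-0.4, -0.9, 5.0]
finger_gap: 0.0001
top mark y -27.99 x -98.2 pointer y by x [np.float64(-13.2), np.float64(-12.6), np.float64(-11.0), np.float64(-11.1), np.float64(-11.1), np.float64(-10.7), np.float64(-11.1)]
scene mark y -28.77 x -99.4 pointer y by x [np.float64(-13.9), np.float64(-13.9), np.float64(-12.8), np.float64(-12.7), np.float64(-12.5), np.float64(-13.0), np.float64(-12.3)]
```

```bash
python3 -m crank '{"travel": [[0,0,-0.15],[0,0.53,-0.15],[0,0.53,-0.15],[0,0.53,-0.06],[0,0.53,-0.02]], "turn": [0,0,0,0,0]}'; python3 -m crank '{"travel": [[0,0,0.015],[0,-0.1,0.02],[0,-0.2,0.02],[0,-0.3,0.02]], "turn": [0,0,0,0]}';python3 -m crank '{"travel": [[0,-0.1,0],[0,-0.2,0],[0,-0.2,0]], "turn": [0,0,0]}'; python3 meas.py
```

```text
clock: 12.28
tcp_pos: [0.5113, 0.1179, 0.0738]
orientation: [-0.0, -0.121, 0.993, 0.0]
wrist_force: [-3.3, 1.0, 15.1]
finger_gap: -0.0002
clock: 12.62
tcp_pos: [0.5143, 0.1058, 0.0743]
orientation: [0.0, -0.121, 0.993, 0.0]
wrist_force: [-3.2, 0.9, 10.4]
finger_gap: 0.0
clock: 12.87
tcp_pos: [0.5164, 0.0972, 0.0737]
orientation: [0.0, -0.12, 0.993, -0.0]
wrist_force: [-2.0, -1.3, 6.6]
finger_gap: -0.0
top mark y -27.99 x -98.2 pointer y by x [np.float64(-18.9), np.float64(-18.8), np.float64(-17.0), np.float64(-16.8), np.float64(-17.0), np.float64(-16.9), np.float64(-17.1)]
scene mark y -28.77 x -99.4 pointer y by x [np.float64(-20.0), np.float64(-20.0), np.float64(-19.0), np.float64(-18.2), np.float64(-18.9), np.float64(-18.7), np.float64(-18.5)]
```

```bash
python3 -m crank '{"travel": [[0,0,-0.15],[0,0.53,-0.15],[0,0.53,-0.15],[0,0.53,-0.06],[0,0.53,-0.03]], "turn": [0,0,0,0,0]}'; python3 -m crank '{"travel": [[0,0,0.015],[0,-0.1,0.02],[0,-0.2,0.025],[0,-0.3,0.025]], "turn": [0,0,0,0]}';python3 -m crank '{"travel": [[0,-0.1,0],[0,-0.2,0],[0,-0.2,0]], "turn": [0,0,0]}'; python3 meas.py r1
```

```text
clock: 13.38
tcp_pos: [0.511, 0.1187, 0.074]
orientation: [-0.0, -0.121, 0.993, -0.0]
wrist_force: [-0.6, 0.8, 6.6]
finger_gap: 0.0001
clock: 13.72
tcp_pos: [0.514, 0.1069, 0.0743]
orientation: [0.0, -0.121, 0.993, 0.0]
wrist_force: [-3.1, 0.6, 7.9]
finger_gap: 0.0004
clock: 13.97
tcp_pos: [0.5162, 0.0983, 0.0739]
orientation: [0.0, -0.12, 0.993, -0.0]
wrist_force: [-1.9, -0.3, 5.6]
finger_gap: -0.0001
top mark y -27.98 x -98.2 pointer y by x [np.float64(-25.0), np.float64(-24.1), np.float64(-22.9), np.float64(-22.9), np.float64(-23.0), np.float64(-23.0), np.float64(-22.9)]
scene mark y -28.79 x -99.4 pointer y by x [np.float64(-26.5), np.float64(-25.8), np.float64(-24.4), np.float64(-24.7), np.float64(-24.5), np.float64(-24.4), np.float64(-24.7)]
```

```bash
python3 -m crank '{"travel": [[0,0,-0.15],[0,0.4,-0.15],[0,0.4,-0.15],[0,0.4,-0.06],[0,0.4,-0.03]], "turn": [0,0,0,0,0]}'; python3 -m crank '{"travel": [[0,0,0.015],[0,-0.1,0.025],[0,-0.2,0.025],[0,-0.25,0.025],[0,-0.25,0.025]], "turn": [0,0,0,0,0]}'; python3 meas.py r2
python3 - <<'E'
import cv2,numpy as np
o=[]
for n in("top","scene"):
    a=cv2.imread(f"pics/r2_{n}.png")[40:410,160:560]   # 0.125mm/px
    for mm in range(0,50,5):
        c=int((0.02+mm/1000)/.00025*2)-160
        if 0<=c<400: cv2.line(a,(c,0),(c,8),(0,160,0),1)
    o.append(a)
cv2.imwrite("pics/v7.png",np.hstack(o)); print(o[0].shape)
E
```

```text
clock: 14.48
tcp_pos: [0.512, 0.1148, 0.0742]
orientation: [-0.0, -0.121, 0.993, -0.0]
wrist_force: [-0.1, 0.0, 9.2]
finger_gap: 0.0001
clock: 14.9
tcp_pos: [0.5147, 0.1046, 0.0743]
orientation: [0.0, -0.12, 0.993, -0.0]
wrist_force: [-2.4, 0.5, 8.0]
finger_gap: 0.0001
top mark y -27.99 x -98.2 pointer y by x [np.float64(-28.0), np.float64(-27.3), np.float64(-25.8), np.float64(-25.3), np.float64(-25.6), np.float64(-25.3), np.float64(-25.6)]
scene mark y -28.76 x -99.4 pointer y by x [np.float64(-29.0), np.float64(-28.6), np.float64(-27.3), np.float64(-27.5), np.float64(-27.7), np.float64(-27.3), np.float64(-27.7)]
(370, 400, 3)
```

View pics/v7.png

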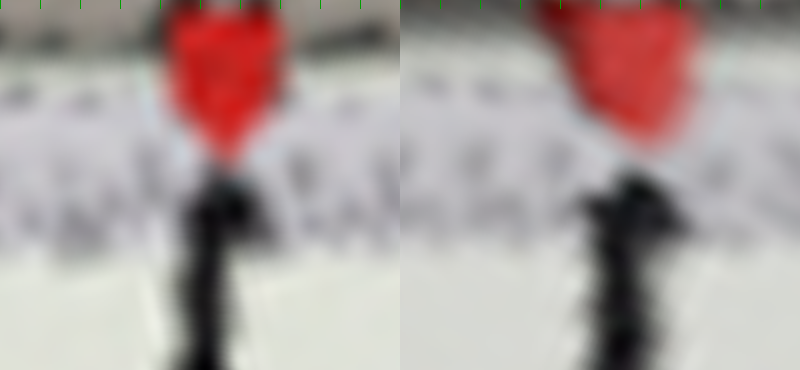

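In the rectified top view the mark apex and pointer apex are both near column 228 (8 px/mm), so they are in line within about 0.5 mm. In the scene view the pointer apex is at 632 and the mark apex at 648, which could be up to 2 mm short or could be a height difference. I'll take sub-pixel profiles to decide.

```bash
cat > prof.py <<'E'
from h import *
v=np.load("pose2.npy");q=v[:3]
for n,o in(("top",v[3:5]),("scene",v[5:7])):
    A=[]
    xs=np.arange(-.106,-.066,.00025);ys=np.arange(-.01,-.05,-.00025);X,Y=np.meshgrid(xs,ys,indexing="ij")
    for k in range(4):
        C=read_camera(n);W=w(q,np.c_[X.ravel(),Y.ravel(),np.full(X.size,.034)]);uv=(proj(C,W)+o).astype(np.float32).reshape(*X.shape,2)
        A.append(cv2.remap(C["image"],uv[...,0],uv[...,1],cv2.INTER_LINEAR).astype(float))
    r=np.mean(A,0);red=(r[...,0]-r[...,1:].mean(2)).clip(0);red[red<25]=0
    dark=(150-r.max(2)).clip(0);dark[dark<25]=0
    for a in np.arange(-.104,-.068,.002):
        s=(xs>=a)&(xs<a+.002)
        f=lambda m:(lambda p:(round((p*ys).sum()/p.sum()*1000,2),round((p>p.max()/2).sum()*.25,1),int(p.max())) if p.max()>25 else None)(m[s].mean(0))
        print(n,round(a*1000),"red",f(red),"dark",f(dark))
E
python3 prof.py
```

```text
top -104 red (np.float64(-28.14), np.float64(13.8), 165) dark (np.float64(-36.4), np.float64(12.8), 67)
top -102 red (np.float64(-28.0), np.float64(13.2), 164) dark (np.float64(-34.83), np.float64(13.5), 43)
top -100 red (np.float64(-27.93), np.float64(13.0), 163) dark None
top -98 red (np.float64(-27.91), np.float64(13.0), 162) dark None
top -96 red (np.float64(-27.75), np.float64(11.8), 166) dark None
top -94 red (np.float64(-27.95), np.float64(9.2), 165) dark None
top -92 red (np.float64(-28.16), np.float64(7.2), 147) dark None
top -90 red (np.float64(-28.04), np.float64(5.2), 105) dark None
top -88 red (np.float64(-28.26), np.float64(3.2), 52) dark None
top -86 red None dark (np.float64(-27.79), np.float64(4.2), 63)
top -84 red None dark (np.float64(-28.09), np.float64(6.5), 104)
top -82 red None dark (np.float64(-27.82), np.float64(8.2), 123)
top -80 red None dark (np.float64(-27.83), np.float64(8.5), 118)
top -78 red None dark (np.float64(-27.2), np.float64(6.0), 118)
top -76 red None dark (np.float64(-25.8), np.float64(4.2), 114)
top -74 red None dark (np.float64(-25.35), np.f
[... 658 characters left out ...]
ne
scene -90 red (np.float64(-29.35), np.float64(4.5), 37) dark None
scene -88 red None dark None
scene -86 red None dark (np.float64(-27.84), np.float64(4.2), 84)
scene -84 red None dark (np.float64(-27.24), np.float64(7.5), 114)
scene -82 red None dark (np.float64(-27.33), np.float64(10.5), 121)
scene -80 red None dark (np.float64(-27.71), np.float64(10.2), 113)
scene -78 red None dark (np.float64(-26.72), np.float64(8.0), 111)
scene -76 red None dark (np.float64(-26.15), np.float64(5.2), 113)
scene -74 red None dark (np.float64(-26.05), np.float64(5.2), 110)
scene -72 red None dark (np.float64(-26.08), np.float64(6.0), 105)
scene -70 red None dark (np.float64(-26.0), np.float64(6.2), 112)
```

Top view: mark at -28.05, pointer at -27.9. The scene view suggests 0 to 1.5 mm short. I'll nudge about 0.5 mm, which satisfies both, then lift off.

```bash
python3 -m crank '{"travel": [[0,-0.025,0],[0,-0.05,0],[0,-0.05,0],[0,-0.05,0],[0,-0.05,0]], "turn": [0,0,0,0,0]}'; python3 -m crank '{"travel": [[0,0,-0.1],[0,0,-0.6],[0,0,-1.4],[0,0,-2.0],[0,0,-2.0]], "turn": [0,0,0,0,0]}'; python3 prof.py | grep -E "(top|scene) -(98|92|90|84|82|80|72) "; python3 go.py 33 149 150
```

```text
clock: 15.82
tcp_pos: [0.5151, 0.1029, 0.0743]
orientation: [0.0, -0.121, 0.993, -0.0]
wrist_force: [-2.5, -0.6, 7.0]
finger_gap: -0.0001
clock: 16.23
tcp_pos: [0.5181, 0.1032, 0.1586]
orientation: [0.004, -0.121, 0.993, -0.0]
wrist_force: [0.1, 0.5, -0.4]
finger_gap: 0.0
top -98 red (np.float64(-27.92), np.float64(13.0), 162) dark None
top -92 red (np.float64(-28.17), np.float64(7.2), 147) dark None
top -90 red (np.float64(-28.04), np.float64(5.2), 105) dark None
top -84 red None dark (np.float64(-28.4), np.float64(5.8), 98)
top -82 red None dark (np.float64(-28.01), np.float64(8.0), 120)
top -80 red None dark (np.float64(-28.14), np.float64(8.5), 117)
top -72 red None dark (np.float64(-25.97), np.float64(4.2), 108)
scene -98 red (np.float64(-27.59), np.float64(13.5), 135) dark None
scene -92 red (np.float64(-29.21), np.float64(7.5), 85) dark None
scene -90 red (np.float64(-29.32), np.float64(4.2), 38) dark None
scene -84 red None dark (np.float64(-27.67), np.float64(8.5), 109)
scene -82 red None dark (np.float64(-27.78), np.float64(11.2), 118)
scene -80 red None dark (np.float64(-27.9), np.float64(10.5), 114)
scene -72 red None dark (np.float64(-26.28), np.float64(6.2), 113)
at(cutter mm) [-58.1  83.8 152.5] go units [-2.28   1.628  0.057] yaw err -0.001 F [-0.64  0.03 -0.44] 16.6333 8.941064782072653e-05
```

```bash
python3 -m crank '{"travel": [[-0.7,0.5,0],[-1.4,1.0,0],[-2.1,1.5,0],[-2.28,1.63,0],[-2.28,1.63,0]], "turn": [0,0,0,0,0]}'; python3 -m crank '{"travel": [[0,0,0],[0,0,0]], "turn": [0,0]}';python3 go.py 33 149 142
```

```text
clock: 17.05
tcp_pos: [0.5887, 0.1903, 0.1522]
orientation: [-0.001, -0.122, 0.993, 0.0]
wrist_force: [-0.6, 0.1, -0.5]
finger_gap: 0.0002
clock: 17.22
tcp_pos: [0.5867, 0.1878, 0.1531]
orientation: [-0.001, -0.121, 0.993, -0.0]
wrist_force: [-0.1, -0.1, -0.5]
finger_gap: -0.0001
at(cutter mm) [ 32.5 148.5 153.1] go units [-0.013  0.012  0.278] yaw err -0.001 F [-0.1  -0.11 -0.5 ] 17.2167 -0.00012198008713934738
```

```bash
python3 -m crank '{"travel": [[-0.05,0,0.15],[-0.1,0,0.25],[-0.1,0,0.25]], "turn": [0,0,0]}'; python3 -m crank '{"travel": [[0,0,0.05],[0,0,0.1],[0,0,0.1]], "turn": [0,0,0]}';  python3 -m crank '{"travel": [[-0.02,0,0.05],[-0.05,0,0.1],[-0.05,0,0.1]], "turn": [0,0,0]}'; python3 go.py 46 149 128
```

```text
clock: 17.47
tcp_pos: [0.5911, 0.1887, 0.1426]
orientation: [-0.001, -0.12, 0.993, -0.0]
wrist_force: [-0.4, -0.5, -1.0]
finger_gap: 0.0003
clock: 17.72
tcp_pos: [0.5926, 0.1894, 0.1402]
orientation: [0.001, -0.121, 0.993, -0.0]
wrist_force: [1.8, 0.0, 1.3]
finger_gap: -0.0004
clock: 17.97
tcp_pos: [0.5963, 0.1903, 0.1372]
orientation: [0.003, -0.121, 0.993, 0.0]
wrist_force: [3.0, 0.5, 4.9]
finger_gap: -0.0003
at(cutter mm) [ 42.4 148.7 137.2] go units [-0.088  0.008  0.23 ] yaw err -0.001 F [2.95 0.53 4.92] 17.9667 -0.00028148807112045174
```

```bash
python3 -m crank '{"travel": [[-0.05,0,0.1],[-0.1,0,0.2],[-0.15,0,0.3],[-0.2,0,0.38],[-0.2,0,0.38]], "turn": [0,0,0,0,0]}'; python3 go.py 56 149 114
```

```text
clock: 18.38
tcp_pos: [0.6058, 0.1928, 0.123]
orientation: [0.005, -0.121, 0.993, 0.0]
wrist_force: [4.4, 1.2, 6.6]
finger_gap: 0.0001
at(cutter mm) [ 52.3 148.8 123. ] go units [-0.091  0.006  0.226] yaw err -0.001 F [4.45 1.2  6.56] 18.3833 6.921883327287995e-05
```

```bash
python3 -m crank '{"travel": [[-0.05,0,0.12],[-0.1,0,0.23],[-0.15,0,0.35],[-0.18,0,0.45],[-0.18,0,0.45]], "turn": [0,0,0,0,0]}'; python3 -m crank '{"travel": [[-0.03,0,0.1],[-0.05,0,0.2],[-0.05,0,0.2]], "turn": [0,0,0]}';  python3 go.py 62 149 88
```

```text
clock: 18.8
tcp_pos: [0.6104, 0.1941, 0.1032]
orientation: [0.002, -0.121, 0.993, 0.0]
wrist_force: [3.3, 2.1, 2.7]
finger_gap: -0.0001
clock: 19.05
tcp_pos: [0.6103, 0.1942, 0.094]
orientation: [-0.0, -0.121, 0.993, 0.0]
wrist_force: [1.4, -0.0, 1.7]
finger_gap: 0.0
at(cutter mm) [ 56.9 149.1  94. ] go units [-0.128 -0.002  0.151] yaw err -0.001 F [ 1.39 -0.01  1.72] 19.05 3.089497894003169e-05
```

```bash
cat > lev.py <<'E'
from h import *
v=np.load("pose2.npy");U=[]
for n in("top","scene"):
    C=read_camera(n);hsv=cv2.cvtColor(C["image"],cv2.COLOR_RGB2HSV);m=cv2.inRange(hsv,(4,120,60),(18,255,255))
    box=np.zeros_like(m)
    if n=="top": box[135:185,150:200]=1
    else: box[190:250,140:190]=1
    ys,xs=np.nonzero(m*box);print(n,len(xs),(xs.mean(),ys.mean(),xs.min(),xs.max(),ys.min(),ys.max()) if len(xs) else None)
    U.append((C,np.array([xs.mean(),ys.mean()]) if len(xs) else None))
if all(u[1] is not None for u in U):
    X,e=tri(U[0][0],U[0][1]-v[3:5],U[1][0],U[1][1]-v[5:7],[.6,.18,.13]);print(inv(v[:3],X),e.round(1))
for th in(0,.2,.5,.94):
    P=[[.052*np.cos(th),.138,.111+.052*np.sin(th)]];print(th,proj(U[0][0],w(v[:3],P))+v[3:5],proj(U[1][0],w(v[:3],P))+v[5:7])
E
python3 lev.py
```

```text
top 40 (np.float64(168.925), np.float64(151.675), np.int64(166), np.int64(171), np.int64(145), np.int64(156))
scene 51 (np.float64(155.86274509803923), np.float64(221.88235294117646), np.int64(151), np.int64(160), np.int64(218), np.int64(226))
[0.04946985 0.13783126 0.11339082] [ 0.3  0.5 -0.5 -0.2]
0 [[169.19280684 151.58408393]] [[154.54902628 222.09796226]]
0.2 [[168.32380256 150.56870758]] [[154.033435   218.98305171]]
0.5 [[167.34082953 150.57325969]] [[154.87973718 215.12171882]]
0.94 [[166.79111223 154.00142539]] [[159.59499333 211.93341964]]
```

The orange end is now at z of about 113 mm, close to level. I'll press on to the stop.

```bash
python3 -m crank '{"travel": [[0,0,0.05],[0,0,0.1],[0,0,0.1]], "turn": [0,0,0]}';python3 -m crank '{"travel": [[0,0,0.05],[0,0,0.05]], "turn": [0,0]}';python3 lev.py|head -3
```

```text
clock: 19.4
tcp_pos: [0.6101, 0.1942, 0.0901]
orientation: [-0.0, -0.121, 0.993, 0.0]
wrist_force: [1.2, 1.1, 0.5]
finger_gap: 0.0
clock: 19.57
tcp_pos: [0.6102, 0.1942, 0.0881]
orientation: [-0.0, -0.121, 0.993, 0.0]
wrist_force: [1.5, -0.4, 1.5]
finger_gap: -0.0003
top 34 (np.float64(169.41176470588235), np.float64(152.44117647058823), np.int64(167), np.int64(172), np.int64(146), np.int64(156))
scene 42 (np.float64(156.26190476190476), np.float64(223.14285714285714), np.int64(152), np.int64(160), np.int64(220), np.int64(227))
[0.04916798 0.1377522  0.10934006] [ 0.2  0.4 -0.4 -0.1]
```

```bash
python3 -m crank '{"travel": [[0,0,0.03],[0,0,0.05],[0,0,0.05]], "turn": [0,0,0]}';python3 -m crank '{"travel": [[0,0,0.03],[0,0,0.05],[0,0,0.05]], "turn": [0,0,0]}';python3 lev.py|head -3
python3 - <<'E'
from h import *
C=read_camera("scene");hsv=C["image"].astype(int)
g=hsv.mean(2)
for r in range(196,250): print(r,"".join("O" if (p[0]-p[2]>60) else "#" if p.mean()<45 else "+" if p.mean()<95 else "." for p in hsv[r,140:215]))
E
```

```text
clock: 19.92
tcp_pos: [0.6102, 0.1941, 0.0874]
orientation: [0.0, -0.121, 0.993, 0.0]
wrist_force: [-1.3, -0.4, 6.4]
finger_gap: 0.0004
clock: 20.17
tcp_pos: [0.6103, 0.1942, 0.0871]
orientation: [0.001, -0.121, 0.993, -0.0]
wrist_force: [-5.2, -1.4, 15.3]
finger_gap: 0.0001
top 34 (np.float64(169.41176470588235), np.float64(152.44117647058823), np.int64(167), np.int64(172), np.int64(146), np.int64(156))
scene 43 (np.float64(156.25581395348837), np.float64(223.32558139534885), np.int64(152), np.int64(160), np.int64(220), np.int64(227))
[0.04931659 0.13781641 0.1087761 ] [ 0.2  0.4 -0.4 -0.1]
196 ##################+.......................................+++++++++........
197 ##################+.........................................++++++........+
198 ##################+...........................................+++........++
199 ##################.......................................................++
200 ###############+#+......................................................+++
201 ##############.........................................................++++
202 #############+...
[... 3118 characters left out ...]
......+++++++++++++++++++++++++++++++++++++++++++#########..
242 +....................+++++++++++++++++++++++++++++++++++++++++++#########..
243 .....................+++++++++++++++++++++++++++++++++++++++++++#########..
244 ......................++++++++++++++++++++++++++++++++++++++++++########+..
245 ......................++++++++++++++++++++++++++++++++++++++++++########+..
246 ......................++++++++++++++++++++++++++++++++++++++++..########+..
247 ......................+++++++++++++++++++++++++++++++++++++++...+########..
248 +++....................++++.++++++++++++++++++++++++++++++++.....########+.
249 +++....................+++++++++++++++++++++++++++++++++++++.....#########+
```

Hard stop at reported z = 87.2 mm (about 117 mm true) with 15 N, so the lever is fully down. I'll hold briefly, lift clear, and check.

```bash
python3 -m crank '{"travel": [[0,0,0],[0,0,0]], "turn": [0,0]}'; python3 -m crank '{"travel": [[0,0,-0.1],[0,0,-0.8],[0,0,-1.8],[0,0,-2.8],[0,0,-3.0]], "turn": [0,0,0,0,0]}'; python3 -m crank '{"travel": [[0.3,0.9,0],[0.6,1.8,0],[0.9,2.7,0],[1.2,3.5,0],[1.2,3.5,0]], "turn": [0,0,0,0,0]}'; python3 -m crank '{"travel": [[0,0,0],[0,0,0]], "turn": [0,0]}'; python3 lev.py; python3 prof.py | grep -E "(top|scene) -(98|92|90|84|82|80|72) "
python3 - <<'E'
import cv2,numpy as np
from workcell import *
a=cv2.imread("pics/top0.png").astype(int);b=read_camera("top")["image"][:,:,::-1].astype(int);d=np.abs(a-b).sum(2)
for n,(r0,r1,c0,c1) in dict(timer=(220,246,203,229),probe=(200,228,252,316),spoon=(145,192,308,327)).items(): print(n,(d[r0:r1,c0:c1]>90).sum())
E
```

```text
clock: 20.48
tcp_pos: [0.6103, 0.1941, 0.0871]
orientation: [0.001, -0.121, 0.993, -0.0]
wrist_force: [-4.8, -0.2, 15.7]
finger_gap: -0.0003
clock: 20.9
tcp_pos: [0.6125, 0.1946, 0.2113]
orientation: [0.004, -0.121, 0.993, 0.0]
wrist_force: [0.2, 0.9, 1.2]
finger_gap: -0.0001
clock: 21.32
tcp_pos: [0.5258, 0.3229, 0.204]
orientation: [-0.001, -0.124, 0.992, 0.001]
wrist_force: [0.2, -0.2, 0.1]
finger_gap: -0.0001
clock: 21.48
tcp_pos: [0.53, 0.3184, 0.204]
orientation: [-0.0, -0.121, 0.993, -0.0]
wrist_force: [1.0, -1.1, 0.1]
finger_gap: 0.0004
top 69 (np.float64(168.55072463768116), np.float64(150.69565217391303), np.int64(165), np.int64(172), np.int64(145), np.int64(156))
scene 96 (np.float64(153.16666666666666), np.float64(221.63541666666666), np.int64(146), np.int64(160), np.int64(217), np.int64(227))
[0.05430917 0.13899578 0.11226013] [-0.  -0.1  0.   0. ]
0 [[169.19280684 151.58408393]] [[154.54902628 222.09796226]]
0.2 [[168.32380256 150.56870758]] [[154.033435   218.98305171]]
0.5 [[167.34082953 150.57325969]] [[154.87973718 215.12171882]]
0.94 [[166.79111223 154.00142539]] [
[... 277 characters left out ...]
(6.2), 98)
top -82 red None dark (np.float64(-28.02), np.float64(8.2), 121)
top -80 red None dark (np.float64(-28.14), np.float64(8.5), 119)
top -72 red None dark (np.float64(-25.97), np.float64(4.2), 109)
scene -98 red (np.float64(-27.62), np.float64(13.5), 131) dark None
scene -92 red (np.float64(-29.19), np.float64(7.5), 83) dark None
scene -90 red (np.float64(-29.29), np.float64(4.2), 37) dark None
scene -84 red None dark (np.float64(-27.65), np.float64(10.0), 110)
scene -82 red None dark (np.float64(-27.78), np.float64(11.5), 120)
scene -80 red None dark (np.float64(-27.93), np.float64(10.8), 115)
scene -72 red None dark (np.float64(-26.29), np.float64(6.2), 116)
timer 0
probe 0
spoon 0
```

The lever is level, the pointer and mark haven't moved, the bystanders are untouched and the hand is clear. Handing in.

```bash
python3 -c "
from workcell import *
print(hand_in())"
```

```text
the job is handed in; nothing more can be done
None
```

The stop is set to the red mark and the lock lever is fully down; I handed the job in at about 22 s of the 72 s allowed. I got no verdict back.

**What I did:** I rolled the wheel towards -y with the shut fingertips, pressing mostly 5–10 N (brief peaks to 18 N), over several short strokes. I then pressed the lever to its hard stop with about 15 N, lifted off and moved clear.

**Last checks:**
- **Alignment:** the top view puts the mark at y -28.0 to -28.15 mm and the pointer tip at -28.0 to -28.4 mm, so they agree within about 0.3 mm. The scene view disagrees. It could mean the pointer is up to about 1.5 mm short, but I think that is a height difference between the two tips. Either reading is inside the 2 mm limit.
- **Lever:** the orange end triangulates to about 112 mm above the table, which is level.
- **Bystanders and mark:** the timer, probe and spoon show no change in the top view, and the red mark stayed within 0.1 mm.
- **Hand:** free, with forces back to noise level.

**Unresolved:** the fingertip touched the wheel at a reported TCP height of 74.4 mm, although the wheel top is at 104 mm. The lever stop showed the same offset of about 30 mm. I took this as a height reading that is too low and worked by touch and camera instead. If the reading were true, the grasp point would have come within about 25 mm of the wheel hub. That is inside the 30 mm pinch limit and would have failed the run.

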